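# Stack a die set and hold the sprung centring pointer at its mark

## Robot

A 6-joint arm with a two-finger parallel gripper is mounted at the origin on the work surface. World frame = base frame: x ahead of the robot, y to its left, z up, the work surface at z = 0. Lengths are in mm, angles in rad, forces in N, time in s.
With the tool pointing down it reaches from about 350 to 975 mm from the base axis. Payload 7.1 kg.
Tool frame: the origin (TCP) lies between the finger pads; the fingertips stand 19 mm ahead of it and the grasp point (between the pads) is the TCP; y points along the fingers, z is the direction in which the jaws open and shut, and the axes are right-handed (so a half turn about y gives the same grasp; the last joint's range is limited). The gripper opens to 88 mm and grips with 3 to 60 N. Pads are 20 mm wide; open, the fingers measure 115 mm over their backs; the gripper's body (75 mm by 178 mm) begins 61 mm behind the grasp point.
Start: joints at [-1.303, 0.423, 1.63, -0, 1.089, -0.019], TCP at [176.821, -599.449, 241.675] pointing down, gripper open.
Joint ranges: [-3, 3], [-0.9, 2.11], [0.09, 2.58], [-1.31, 4.45], [0.11, 2.69], [-2.54, 2.54]. Speed limits (rad/s): [2.39, 2.39, 3.01, 3.14, 3.14, 3.14].

## Interface

Orientations are given as a rotation vector (axis times angle).
In Python, from workcell import ctrl gives the robot as it stands.
- The arm moves only by the tool servo_tool, never from a script. Its argument "moves" is text: rows parted by semicolons, each of 6 numbers parted by spaces: the shift along the world's x, y, z in m, then the turn, a rotation vector about the world's x, y, z in degrees. A call has 1 to 8 rows; each row is the pose to reach, as a shift and turn from the pose commanded when the call began; what a row does not reach only later rows make up. A row lasts 1/8 s, in which the tool goes at most 62.5 mm and 10.7 degrees, less where a joint would pass 70% of its speed; a pose out of reach is approached as far as the arm can. A call with a gripper value outside its range is refused whole. "hand" is the closure in counts, from 0 (fully open) to 255 (shut), set as the call begins (left out, the last holds). The fingers move at their own pace and stop on an object; the grip force is fixed at half the most. Time passes only in rows, so rows that repeat a pose let the fingers close. It gives the time, the measured TCP pose, the force and the opening at its end, in the units of the state.
- ctrl.get_obs(): the state, without advancing time (a new reading comes with each control period).
- ctrl.get_image(name): name is "side" or "top"; returns a dict with "pixels" (480x640x3 uint8, red, green, blue), "depth" (480x640 float32, mm along the optical axis (not along the pixel's ray), 0 where there is no reading), "vertical_fov" (degrees; the focal length in pixels is half the picture's height over the tangent of half this angle, whatever the lens; pixels are square), "cx", "cy" (the principal point, pixels), "xyz" and "attitude" of the camera in the world. Camera axes: x right, y up, looking along -z (the intrinsics and any distortion apply to the point x, -y, -z); pixel columns grow to the right and rows downward; lengths in mm; the calibration is good to about 2 mm. A picture is of the moment at which its call begins.
- ctrl.close_job(): hands the job in, once; it reports no verdict.
The state is a dict: "t": time; "qpos": joint angles; "qvel": joint speeds; "joint_torque": joint torques, N m; "ee_pos": TCP position; "orientation": TCP orientation; "ft_force": force on the tool from outside, world axes, zero at the start; "moment": the same for the moment, N m; "width": finger opening in mm.
Only numpy, scipy, OpenCV 4.12 (cv2) and the standard library are available. Lean on these libraries where they do the work, as an engineer would, in place of code of your own. Each camera call takes 0.05 s, during which the arm holds its last target.

## Task

Build the die stack in the fixture's four-post pocket, in this order: the body boss up, the ring spacer over its boss, then the plain disc, each lowered (not dropped) between the posts until it sits flat. Then take the upright grip of the sprung centring pointer, pull its rod out to the length mark (70 mm out: the dark band at the sleeve's mouth, the tip over the middle of the disc) and finish while still holding it there with the gripper against the spring, not touching the stack. Leave the jar, the bowl and the hammer alone.

Things in the scene. Friction and masses are not known exactly. Their poses are not given: they have to be found in the camera images.
- fixture: the fixed centring fixture: dark wooden base 320 x 100 x 20 mm on the bench, carrying the four-post pocket and the sprung pointer. Origin at bench level under the pocket centre; x is the level direction in which the pointer rod is pulled out, z up. The base reaches 45 mm to +x, 275 mm to -x, 50 mm to each y side of it.
- pocket (a point): centre of the pocket floor, 20 mm above the bench; axes as the fixture's. Four steel posts, 8 mm thick, 58 mm tall (straight for 50 mm, then pointed) stand at x = +-21.4, y = +-21.4 mm from it: a 50 mm round part goes between them with about 1.3 mm to spare all round; 34 mm gaps between posts on all four sides let fingers through.
- body_mid (a point): the loose die body, plain aluminium: a 50 mm diameter, 26 mm tall cylinder standing upright with a 20 mm diameter, 8 mm tall boss in the middle of its top (34 mm in all). The point is on its axis, 17 mm above its underside; z is its axis, up.
- spacer_mid (a point): the loose ring spacer, plain aluminium, lying flat: 50 mm outside, 26 mm hole, 12 mm thick. The point is its centre, 6 mm above its underside. Seated, it rests on the body's shoulder with the boss in its hole.
- disc_mid (a point): the loose top disc, plain aluminium, lying flat: solid, 50 mm diameter, 10 mm thick, a tiny dark centre dot on top. The point is its centre, 5 mm above its underside. Seated, it is the top of the stack, its upper face 48 mm above the pocket floor.
- pointer_grip (a point): upright square grip on the telescoping rod: aluminium, 16 x 16 mm, sides square to the pocket's x and y, 70 to 128 mm above the pocket floor. The point is on its centre line, 20 mm below its top. It moves with the rod along the pocket's +x only; rod in, it is 100 mm to -x of the pocket centre. The level rod (10 mm thick, 78 mm above the pocket floor) runs back into the sleeve.
- pointer_tip (a point): the down-turned tip of the pointer, 30 mm ahead (+x) of the grip's centre line, 56 mm above the pocket floor; it passes 8 mm over the finished stack. With the rod at its length mark it stands over the pocket centre.
- sleeve_mouth (a point): centre of the mouth of the fixed sleeve (18 mm diameter tube along the pocket's x, on two brackets) out of which the rod slides; 35 mm behind the grip when the rod is in. The rod's length mark is a dark band 3 mm wide round the rod, hidden in the sleeve at first; the rod is at its mark when that band is at the mouth, 70 mm out.
- pointer (a joint): how far the telescoping pointer rod is out of its sleeve, in m: 0 fully in, 0.070 at its length mark, 0.090 hard stop. An inner spring always pulls it back in: about 2.4 N at 0 rising evenly to 8 N at the mark (80 N/m); it snaps back if let go.
- jar: bystander: small glass jar with a white cap, 56 mm diameter, 75 mm tall; origin at its underside.
- bowl: bystander: small white ceramic bowl, 90 mm diameter, 40 mm tall; origin at its underside.
- hammer: bystander: bench hammer lying flat, 220 mm long.
Mind the look-alikes: they are no part of the job. Leave any brown or purple look-alike of the part that bears disc_mid alone.

How it is judged:
By the outcome, as a careful person would: the job done as asked, in the order asked, and still so for the second after the job is handed in, while the arm keeps its last pose, push and grip.
It also fails if it takes over 72 s, if anything falls off the work surface, if the arm or the gripper's body presses on something with over 40 N, if the wrist force passes 120 N, or if a joint passes its speed limit or range.

## Working session

There is one attempt and no reset: what is moved stays moved. The work goes in short steps, Python scripts to look and compute and a tool call to move; the robot and the scene stay as the last step left them, time stands still between calls to the robot, and variables do not carry over. Pictures are saved under pics/ and viewed, and the job is handed in when it is done.

Besides the shell and the picture viewer there is one more tool, called after "Call:" as name(argument=value, ...) on one line, values as JSON. servo_tool: Moves the arm, as the interface text tells. Its arguments: {"type":"object","properties":{"moves":{"type":"string"},"hand":{"type":"number"}},"required":["moves"]}

```bash
ls; mkdir -p pics
python3 - <<'E'
from workcell import ctrl
import cv2,numpy as np
print(ctrl.get_obs())
for n in ("side","top"):
    d=ctrl.get_image(n)
    cv2.imwrite(f"pics/{n}0.png",d["pixels"][:,:,::-1]); np.savez(f"pics/{n}0.npz",**d)
    print(n,{k:v for k,v in d.items() if k not in("pixels","depth")}, (d["depth"]>0).mean())
E
```

```text
pics
{'t': 0.0, 'qpos': array([-1.30299908e+00,  4.23802510e-01,  1.63066450e+00, -1.26014794e-05,
        1.08858114e+00, -1.90098221e-02]), 'qvel': array([ 0.00117157, -0.00069317,  0.00097427, -0.00148088, -0.00085777,
        0.00013795]), 'joint_torque': array([-7.61442861e-04, -5.44627941e+01, -2.73668665e+01,  6.44491310e-02,
        2.28048133e-02, -1.00868326e-04]), 'ee_pos': array([ 176.6883819 , -598.97606593,  240.93561797]), 'orientation': array([-0.29875877,  2.06912036, -2.06610613]), 'ft_force': array([-0.04098057,  0.19920608,  0.02032927]), 'moment': array([-0.02243474, -0.00193736, -0.01119687]), 'width': 87.62568025094068}
side {'vertical_fov': 50.41510442308729, 'cx': 312.03160846865, 'cy': 240.04800792483377, 'xyz': array([ 67.55054957, 628.83126456, 790.61991826]), 'attitude': array([ 0.35199529, -1.06789944, -2.30962993])} 0.9960546875
top {'vertical_fov': 46.00147026123533, 'cx': 322.00406469271866, 'cy': 248.68589894175355, 'xyz': array([ 285.56146263,  -35.52752049, 1520.23491203]), 'attitude': array([ 0.15195413, -0.14545326, -1.54830128])} 0.99587890625
```

View pics/side0.png

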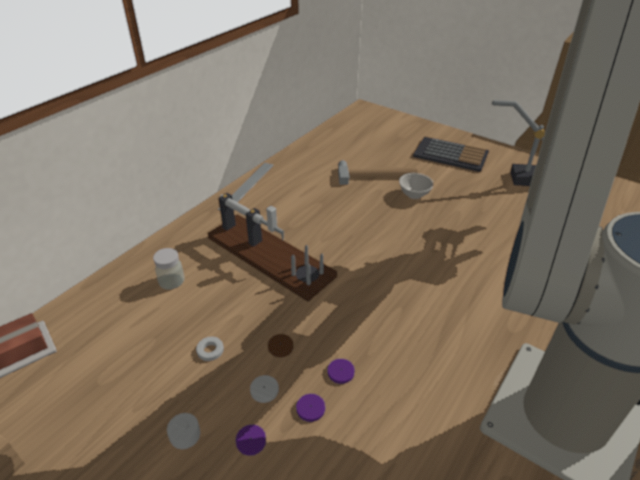

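View pics/top0.png

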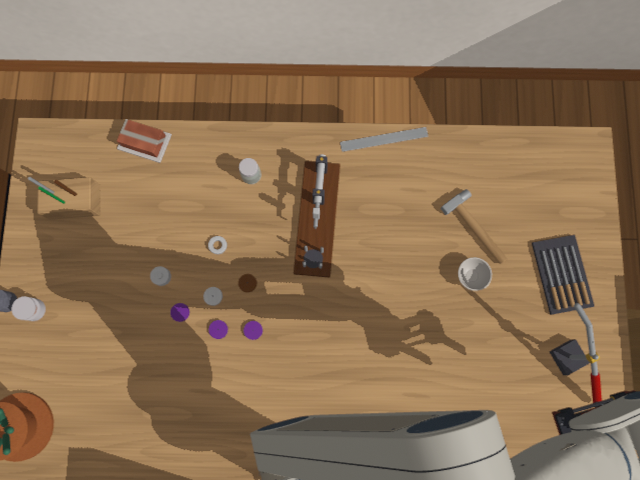

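The top view shows the fixture around (318,215) with its pocket near (313,257). The ring is at (217,245), and the plain round parts are at (159,276) and (213,296). The brown and purple look-alikes are nearby. I'll zoom in and measure.

```bash
cat > h.py <<'E'
import numpy as np,cv2
from scipy.spatial.transform import Rotation as R
def K(d):
    f=240/np.tan(np.radians(d["vertical_fov"])/2); return f,float(d["cx"]),float(d["cy"])
def pts(d,u,v,z=None):
    """u,v pixels -> world by depth z (image depth if None)"""
    f,cx,cy=K(d); u=np.asarray(u,float);v=np.asarray(v,float)
    if z is None: z=d["depth"][v.astype(int),u.astype(int)]
    c=np.stack([(u-cx)/f*z,-(v-cy)/f*z,-z*np.ones_like(u)],-1)
    return R.from_rotvec(d["attitude"]).apply(c.reshape(-1,3)).reshape(c.shape)+d["xyz"]
def ray(d,u,v,h):
    f,cx,cy=K(d)
    r=R.from_rotvec(d["attitude"]).apply([(u-cx)/f,-(v-cy)/f,-1.])
    o=d["xyz"]; return o+r*(h-o[2])/r[2]
def proj(d,p):
    f,cx,cy=K(d); c=R.from_rotvec(d["attitude"]).inv().apply(np.atleast_2d(p)-d["xyz"])
    return np.stack([cx+f*c[:,0]/-c[:,2],cy-f*c[:,1]/-c[:,2]],-1)
def cloud(d):
    v,u=np.mgrid[0:480,0:640]; return pts(d,u,v)
E
python3 - <<'E'
from h import *
for n in("top","side"):
    d=dict(np.load(f"pics/{n}0.npz")); P=cloud(d)
    for u,v in ([(217,245),(159,276),(213,296),(190,260),(313,257),(310,320),(275,160),(250,165),(247,283)] if n=="top" else [(265,389),(183,431),(281,346),(210,349),(310,407),(140,360),(310,330)]):
        print(n,u,v,P[v,u].round(1))
    img=d["pixels"][:,:,::-1]
    a=img[220:345,130:345] if n=="top" else img[180:460,150:370]
    cv2.imwrite(f"pics/{n}_z.png",cv2.resize(a,None,fx=3.7 if n=="top" else 2.1,fy=3.7 if n=="top" else 2.1,interpolation=cv2.INTER_CUBIC))
E
```

```text
top 217 245 [581.5 260.1   7.2]
top 159 276 [489.9 404.6  33.7]
top 213 296 [441.2 262.1  14.4]
top 190 260 [541.3 335.   -7.9]
top 313 257 [550.   -2.9  22.8]
top 310 320 [382.6   1.9   4.9]
top 275 160 [828.6 110.2   4.6]
top 250 165 [788.1 169.9  75.3]
top 247 283 [478.1 173.3  10.9]
side 265 389 [440.6 263.2   7.9]
side 183 431 [486.2 409.9  29.2]
side 281 346 [475.5 175.   11. ]
side 210 349 [588.4 253.1  -3. ]
side 310 407 [355.1 245.2   9.1]
side 140 360 [6.740e+02 3.505e+02 2.000e-01]
side 310 330 [460.2 103.2  -1.1]
```

View pics/top_z.png

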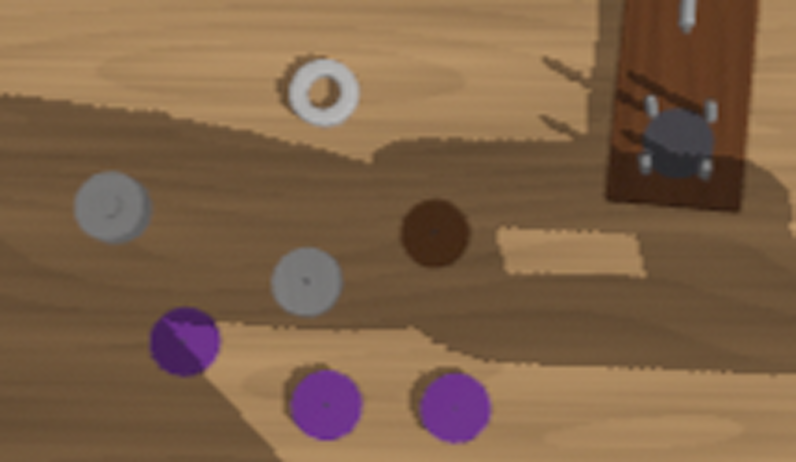

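View pics/side_z.png

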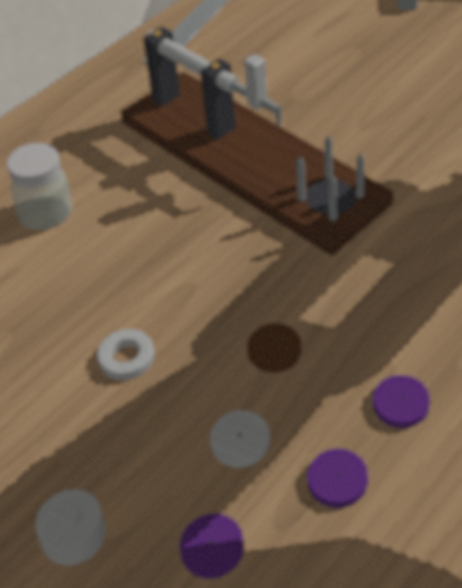

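Zoomed in, the part with a boss at top (159,276) is the body. The grey disc with a dot at (213,296) is the disc, and the ring at (217,245) is the spacer. Next I'll get precise ellipse centres in both views and fit the fixture base and posts.

Run:
```python
from h import *
o=dict(np.load("pics/top0.npz"))
Rt=R.from_rotvec([-0.29875877,2.06912036,-2.06610613]).as_matrix(); print(Rt.round(3))
D={n:dict(np.load(f"pics/{n}0.npz")) for n in("top","side")}
seeds={"top":{"body":(159,276),"disc":(213,296),"ring":(217,245),"jar":(250,165)},"side":{"body":(183,431),"disc":(265,389),"ring":(210,349)}}
for n in D:
    d=D[n]; S=6
    img=cv2.resize(d["pixels"][:,:,::-1],None,fx=S,fy=S,interpolation=cv2.INTER_CUBIC)
    hsv=cv2.cvtColor(img,cv2.COLOR_BGR2HSV)
    m=((hsv[...,1]<60)&(hsv[...,2]>60)).astype(np.uint8)
    for k,(u,v) in seeds[n].items():
        x0,y0=int((u-28)*S),int((v-28)*S)
        sub=m[y0:y0+56*S,x0:x0+56*S]
        cs,_=cv2.findContours(sub,cv2.RETR_EXTERNAL,cv2.CHAIN_APPROX_NONE)
        c=max(cs,key=lambda c:cv2.contourArea(c)); 
        e=cv2.fitEllipse(cv2.convexHull(c)); M=cv2.moments(cv2.convexHull(c))
        conv=lambda x,y:((x+x0+.5)/S-.5,(y+y0+.5)/S-.5)
        ce=conv(*e[0]); cm=conv(M['m10']/M['m00'],M['m01']/M['m00'])
        print(n,k,"ell",np.round(ce,2),"ax",np.round(np.array(e[1])/S,1),"mom",np.round(cm,2), "h0->",ray(d,*cm,{"body":13,"disc":5,"ring":6,"jar":40}[k]).round(1),
              "hTop->",ray(d,*cm,{"body":26,"disc":10,"ring":12,"jar":75}[k]).round(1))
    cv2.imwrite(f"pics/{n}_m.png",(cv2.resize(m*255,(640,480))))
    # fixture crop
    a=d["pixels"][145:285,285:350][:,:,::-1] if n=="top" else d["pixels"][185:300,200:345][:,:,::-1]
    f=4.2 if n=="top" else 5
    cv2.imwrite(f"pics/{n}_f.png",cv2.resize(a,None,fx=f,fy=f,interpolation=cv2.INTER_CUBIC))
```

```text
[[-0.959 -0.     0.283]
 [-0.283  0.001 -0.959]
 [-0.    -1.    -0.001]]
top body ell [160.07 275.68] ax [19.3 21.1] mom [160.06 275.68] h0-> [493.6 407.9  13. ] hTop-> [491.8 404.1  26. ]
top disc ell [212.5  295.81] ax [18.8 19.4] mom [212.51 295.8 ] h0-> [442.7 265.3   5. ] hTop-> [442.2 264.3  10. ]
top ring ell [217.07 244.63] ax [18.4 19.2] mom [217.08 244.66] h0-> [582.7 260.2   6. ] hTop-> [581.6 259.   12. ]
top jar ell [249.46 170.55] ax [21.  27.4] mom [249.47 170.54] h0-> [784.5 175.7  40. ] hTop-> [772.7 170.7  75. ]
side body ell [183.16 430.58] ax [33.8 37.3] mom [183.16 430.56] h0-> [495.5 404.5  13. ] hTop-> [488.4 408.3  26. ]
side disc ell [263.89 388.51] ax [27.9 29.8] mom [263.89 388.52] h0-> [444.2 262.2   5. ] hTop-> [441.8 264.6  10. ]
side ring ell [209.46 348.24] ax [24.5 28.8] mom [209.46 348.24] h0-> [584.6 256.6   6. ] hTop-> [580.7 259.5  12. ]
```

View pics/top_f.png

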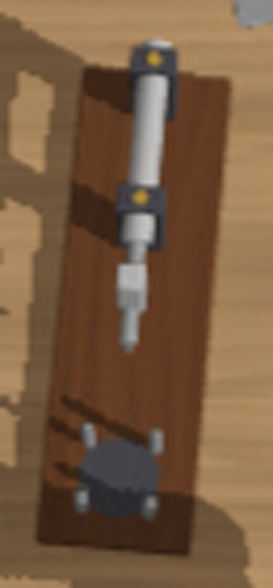

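View pics/side_f.png

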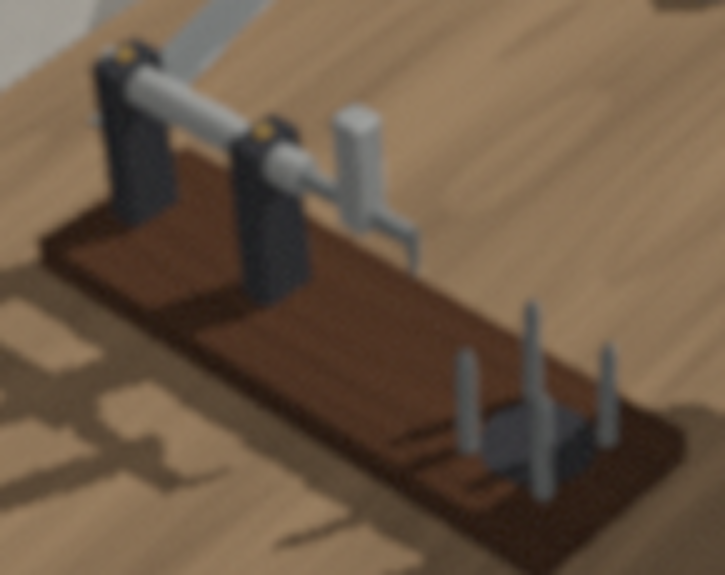

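View pics/top_m.png

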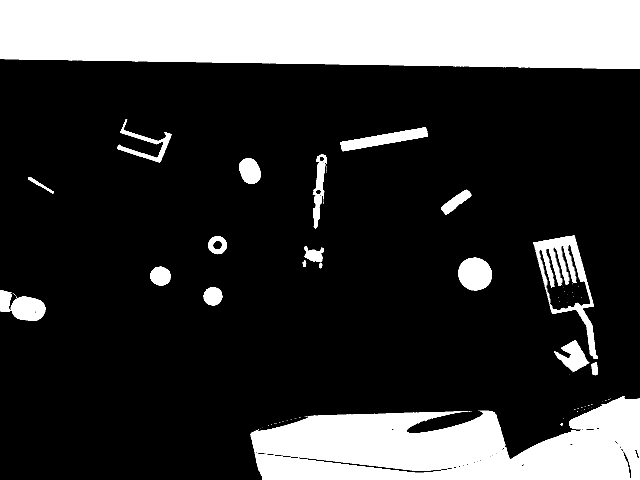

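The side zoom shows the four posts standing on a dark pad. Post tips sit at about (466,350), (532,302), (608,345) and (543,395) in the zoom. Next I'll measure the base edges, pad and posts.

Run:
```python
from h import *
D={n:dict(np.load(f"pics/{n}0.npz")) for n in("top","side")}
d=D["top"]; S=6
img=cv2.resize(d["pixels"][:,:,::-1],None,fx=S,fy=S,interpolation=cv2.INTER_CUBIC)
lab=cv2.cvtColor(img,cv2.COLOR_BGR2HSV)
q=lambda u,v:d["pixels"][v,u]
for u,v in [(325,180),(327,220),(322,270),(345,220),(313,258),(340,275),(297,240)]: print(u,v,q(u,v))
# base edges by subpixel line fits: left/right edges, rows scan on gradient of brightness (red/blue ratio)
im=d["pixels"].astype(float)
sat=im[...,0]/(im[...,2]+1)
val=im.sum(2)
for name,cs in (("right",(325,348)),("left",(288,310))):
    L=[]
    for v in range(170,268,4):
        row=cv2.GaussianBlur(val,(0,0),.8)[v,cs[0]:cs[1]]; g=np.abs(np.gradient(row)); k=int(g.argmax()); 
        if 0<k<len(g)-1:
            a,b,c=g[k-1:k+2]; L.append((cs[0]+k+.5*(a-c)/(a-2*b+c),v))
    print(name,np.round(L,1).tolist())
# zoomed masks
# posts side tips
tips=[(466,350),(532,302),(608,345),(543,395)]
T=[ray(D["side"],x/5+200-.4,y/5+185-.4,78) for x,y in tips]
print("tips",np.round(T,1),np.mean(T,0).round(1))
tt=[(89,433),(157,437),(82,496),(150,503)]
T=[ray(d,x/4.2+285-.4,y/4.2+145-.4,50) for x,y in tt]
print("posts top",np.round(T,1),np.mean(T,0).round(1))
print("pad",ray(d,119/4.2+285-.4,478/4.2+145-.4,20))
for c in [(84,68),(231,80),(38,542),(188,554)]: print("corner",ray(d,c[0]/4.2+285-.4,c[1]/4.2+145-.4,20).round(1))
for n,(u,v) in {"grip":(131,271)}.items(): print(n,ray(d,u/4.2+285-.4,v/4.2+145-.4,148))
print("grip side", ray(D["side"],357/5+200-.4,113/5+185-.4,148))
a=d["pixels"][235:285,290:340][:,:,::-1]; cv2.imwrite("pics/pk.png",cv2.resize(a,None,fx=12,fy=12,interpolation=cv2.INTER_CUBIC))
a=D["side"]["pixels"][235:300,275:345][:,:,::-1]; cv2.imwrite("pics/pks.png",cv2.resize(a,None,fx=9,fy=9,interpolation=cv2.INTER_CUBIC))
```

```text
325 180 [96 57 32]
327 220 [98 59 31]
322 270 [61 38 22]
345 220 [168 133  93]
313 258 [69 67 72]
340 275 [113  87  60]
297 240 [85 51 29]
right [[339.1, 170.0], [338.8, 174.0], [338.6, 178.0], [338.1, 182.0], [337.8, 186.0], [337.4, 190.0], [337.0, 194.0], [336.7, 198.0], [336.3, 202.0], [335.8, 206.0], [335.5, 210.0], [335.1, 214.0], [334.8, 218.0], [334.6, 222.0], [334.1, 226.0], [333.8, 230.0], [333.6, 234.0], [333.1, 238.0], [332.8, 242.0], [332.4, 246.0], [332.0, 250.0], [331.7, 254.0], [331.3, 258.0], [331.1, 262.0], [330.8, 266.0]]
left [[296.9, 170.0], [296.1, 174.0], [295.1, 178.0], [295.1, 182.0], [301.1, 186.0], [301.1, 190.0], [300.9, 194.0], [294.1, 198.0], [294.1, 202.0], [292.2, 206.0], [292.1, 210.0], [292.1, 214.0], [291.2, 218.0], [291.1, 222.0], [291.1, 226.0], [291.0, 230.0], [290.1, 234.0], [289.6, 238.0], [295.5, 242.0], [307.1, 246.0], [304.7, 250.0], [293.9, 258.0], [305.7, 262.0], [293.5, 266.0]]
tips [[569.8  14.9  78. ]
 [565.9 -25.9  78. ]
 [523.7 -22.7  78. ]
 [527.4  18.   78. ]] [546.7  -3.9  78. ]
posts top [[569.9  16.1  50. ]
 [568.1 -26.8  50. ]
 [529.6  19.6  50. ]
 [525.9 -23.2  50. ]] [548.4  -3.6  50. ]
pad [546.68119691  -2.76102151  20.        ]
corner [822.2  26.2  20. ]
corner [815.5 -71.4  20. ]
corner [504.4  48.1  20. ]
corner [498.3 -47.7  20. ]
grip [649.81852407 -10.12243424 148.        ]
grip side [649.34726212 -15.36133196 148.        ]
```

View pics/pk.png

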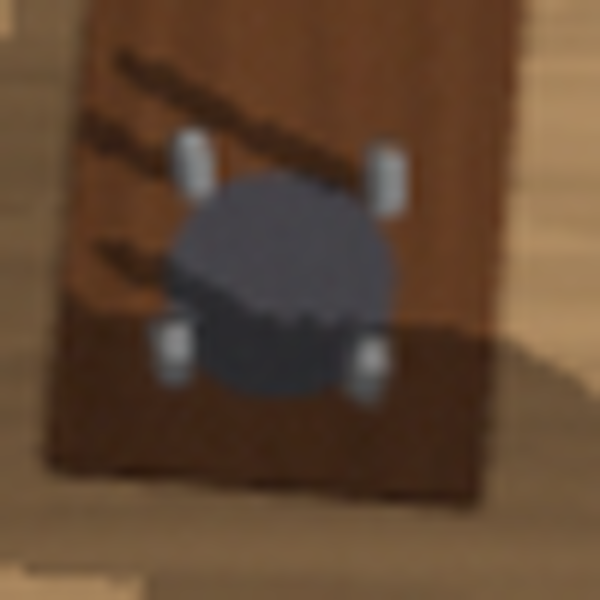

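View pics/pks.png

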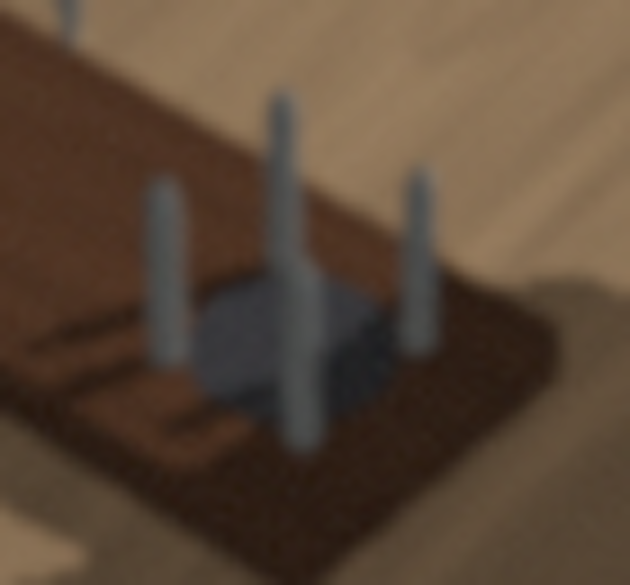

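Call:
servo_tool(moves="0.0365 0.05 0 0 0 10; 0.073 0.1 0 0 0 20; 0.1095 0.15 0 0 0 30; 0.146 0.2 0 0 0 40; 0.1825 0.25 0 0 0 50; 0.219 0.3 0 0 0 60; 0.2555 0.35 0 0 0 70; 0.292 0.4 0 0 0 80", hand=0)

```text
t: 1.1
ee_pos: [469.6, -197.6, 241.6]
orientation: [-1.263, 1.122, -1.122]
ft_force: [0.3, -0.7, 0.1]
width: 87.5
```

Call:
servo_tool(moves="0.003 0.06 0 0 0 10; 0.006 0.12 0 0 0 20; 0.009 0.18 0 0 0 30; 0.012 0.24 0 0 0 40; 0.015 0.3 0 0 0 50; 0.018 0.36 0 0 0 60; 0.021 0.42 0 0 0 70; 0.024 0.48 0 0 0 79.5")

```text
t: 2.1
ee_pos: [492.5, 282.6, 241.5]
orientation: [-1.57, 0.051, -0.051]
ft_force: [1.4, -0.2, -0.1]
width: 88.0
```

Call:
servo_tool(moves="0 0.06 -0.02 0 0 0; 0 0.115 -0.04 0 0 0; 0 0.1255 -0.09 0 0 0; 0 0.1255 -0.14 0 0 0; 0 0.1255 -0.14 0 0 0; 0 0.1255 -0.14 0 0 0")

```text
t: 2.85
ee_pos: [493.5, 406.4, 103.0]
orientation: [-1.569, 0.055, -0.057]
ft_force: [0.3, 0.1, 0.6]
width: 87.8
```

Run:
```python
from h import *
from workcell import ctrl
o=ctrl.get_obs(); print(o["t"],o["ee_pos"],o["qpos"]); M=R.from_rotvec(o["orientation"]).as_matrix(); print(M.round(3), np.degrees(np.arctan2(M[1,2],M[0,2])))
d=ctrl.get_image("side"); cv2.imwrite("pics/s1.png",d["pixels"][:,:,::-1])
```

```text
2.85 [493.54403428 406.38098036 103.00170924] [ 6.70231907e-01  6.16576329e-01  1.67475092e+00 -8.93421572e-06
  8.49051918e-01 -8.29308986e-01]
[[ 0.997  0.001  0.071]
 [-0.071  0.001  0.997]
 [ 0.001 -1.     0.001]] 85.91772332093734
```

View pics/s1.png

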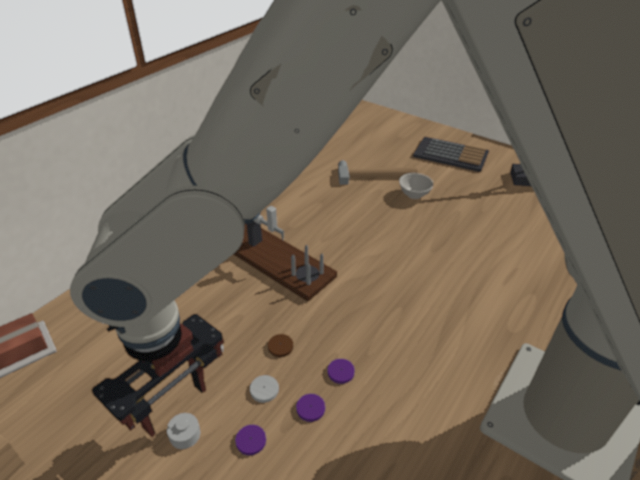

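Over the body now, with the jaws along fixture y. I'll squeeze it once in each direction to centre it in the gripper.

Call:
servo_tool(moves="0 0 -0.04 0 0 0; 0 0 -0.078 0 0 0; 0 0 -0.081 0 0 0; 0 0 -0.081 0 0 0")

```text
t: 3.4
ee_pos: [494.1, 406.8, 22.8]
orientation: [-1.568, 0.054, -0.058]
ft_force: [-0.1, 0.4, 0.2]
width: 88.0
```

Call:
servo_tool(moves="0 0 0 0 0 0; 0 0 0 0 0 0; 0 0 0 0 0 0; 0 0 0 0 0 0; 0 0 0 0 0 0; 0 0 0 0 0 0", hand=255)

```text
t: 4.15
ee_pos: [492.8, 405.8, 20.9]
orientation: [-1.571, 0.056, -0.056]
ft_force: [-0.5, -3.1, 4.2]
width: 49.3
```

Call:
servo_tool(moves="0 0 0 0 0 0; 0 0 0 0 0 0; 0 0 0 0 0 -10; 0 0 0 0 0 -20; 0 0 0 0 0 -30; 0 0 0 0 0 -40; 0 0 0 0 0 -50; 0 0 0 0 0 -60", hand=70)

```text
t: 5.15
ee_pos: [492.8, 406.2, 20.4]
orientation: [-1.388, 0.874, -0.874]
ft_force: [0.1, -0.2, 0.2]
width: 63.7
```

Call:
servo_tool(moves="0 0 0 0 0 -10; 0 0 0 0 0 -20; 0 0 0 0 0 -30; 0 0 0 0 0 -30")

```text
t: 5.65
ee_pos: [492.8, 406.2, 20.5]
orientation: [-1.176, 1.26, -1.26]
ft_force: [-0.2, -0.2, -0.1]
width: 63.3
```

Call:
servo_tool(moves="0 0 0 0 0 0; 0 0 0 0 0 0; 0 0 0 0 0 0; 0 0 0 0 0 0; 0 0 0 0 0 0", hand=255)

```text
t: 6.28
ee_pos: [492.8, 406.0, 20.6]
orientation: [-1.175, 1.261, -1.261]
ft_force: [0.6, -1.4, -1.4]
width: 49.8
```

Run:
```python
from h import *
from workcell import ctrl
for i in range(4):
    d=ctrl.get_image("side"); o=ctrl.get_obs(); print(o["t"],o["ee_pos"],o["width"],o["ft_force"])
cv2.imwrite("pics/s2.png",d["pixels"][:,:,::-1])
```

```text
6.325 [492.78673677 406.00036542  20.61792456] 49.256703702628684 [-0.02149531  0.18595675 -1.20536716]
6.375 [492.73450481 406.02048474  20.61770171] 49.27346069763517 [-0.40997977 -0.33006145 -0.60985958]
6.425 [492.74514363 406.01170272  20.63286072] 49.35543566701517 [ 0.87058054  0.76346945 -0.65586735]
6.475 [492.72986861 406.03190463  20.61787418] 49.369968146408176 [-0.00132237 -0.76817607 -1.01985938]
```

View pics/s2.png

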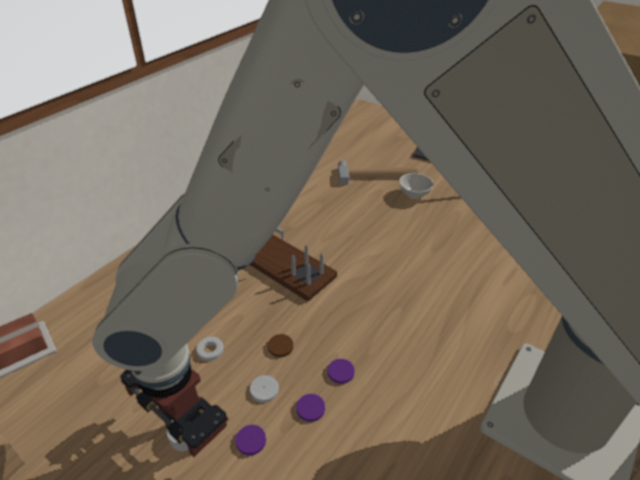

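Call:
servo_tool(moves="0 0 0.05 0 0 0; 0 0 0.1 0 0 0; 0.007 -0.05 0.13 0 0 10; 0.014 -0.1 0.13 0 0 20; 0.022 -0.16 0.13 0 0 30; 0.03 -0.22 0.13 0 0 40; 0.038 -0.28 0.13 0 0 50; 0.045 -0.34 0.13 0 0 60")

```text
t: 7.48
ee_pos: [537.4, 69.5, 150.8]
orientation: [-1.519, 0.472, -0.472]
ft_force: [0.6, 0.3, -1.3]
width: 49.5
```

Call:
servo_tool(moves="0.005 -0.03 0 0 0 10; 0.0095 -0.06 0 0 0 20; 0.0095 -0.0695 0 0 0 30; 0.0095 -0.0695 0 0 0 30; 0.0095 -0.0695 0 0 0 30; 0.0095 -0.0695 0 0 0 30")

```text
t: 8.22
ee_pos: [546.8, 2.6, 150.6]
orientation: [-1.57, 0.068, -0.067]
ft_force: [1.0, 0.2, -1.3]
width: 49.4
```

Run:
```python
from h import *
from workcell import ctrl
for n in("top","side"):
    d=ctrl.get_image(n); cv2.imwrite(f"pics/{n}3.png",d["pixels"][:,:,::-1]);np.savez(f"pics/{n}3.npz",**d)
o=ctrl.get_obs(); print(o["t"],o["ee_pos"],o["width"],o["ft_force"]); M=R.from_rotvec(o["orientation"]).as_matrix(); print(np.degrees(np.arctan2(M[1,2],M[0,2])))
```

```text
8.325 [546.93569192   2.45163815 150.67942469] 49.40861410753983 [ 0.85300907 -0.36746305 -1.73236094]
85.13046133595931
```

View pics/side3.png

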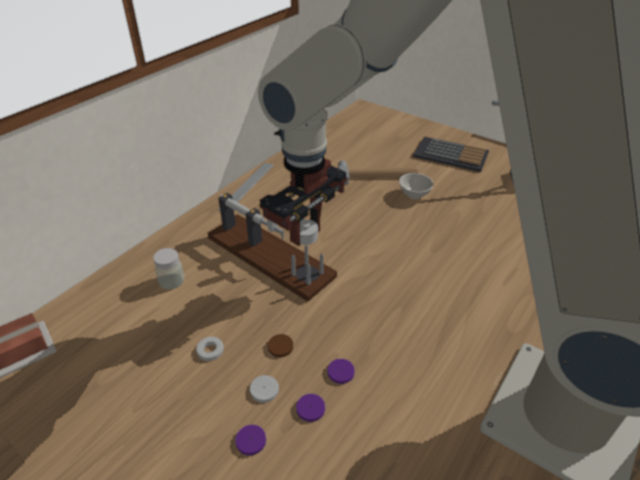

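View pics/top3.png

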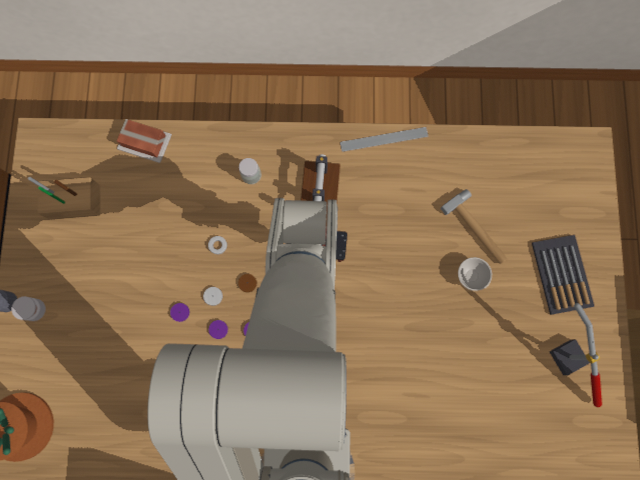

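The body is held level above the posts. The top camera is blocked by the arm, so I'll use the side view. I'm correcting the leftover offset from the row-limited move and lowering to just above the tips.

Call:
servo_tool(moves="0.0004 -0.0058 -0.02 0 0 0.8; 0.0004 -0.0058 -0.04 0 0 0.8; 0.0004 -0.0058 -0.045 0 0 0.8; 0.0004 -0.0058 -0.045 0 0 0.8")

```text
t: 8.82
ee_pos: [547.3, -3.7, 105.7]
orientation: [-1.57, 0.056, -0.055]
ft_force: [0.5, -0.2, -1.8]
width: 49.3
```

Run:
```python
from h import *
from workcell import ctrl
d=ctrl.get_image("side"); np.savez("pics/side4.npz",**d)
o=ctrl.get_obs(); print(o["t"],o["ee_pos"],o["width"],o["ft_force"],o["moment"]); M=R.from_rotvec(o["orientation"]).as_matrix(); print(np.degrees(np.arctan2(M[1,2],M[0,2])))
a=d["pixels"][200:300,260:350][:,:,::-1]; 
cv2.imwrite("pics/s4.png",cv2.resize(a,None,fx=6,fy=6,interpolation=cv2.INTER_CUBIC))
p=o["ee_pos"]; b=p-[0,0,20.6]
for h in (0,26): print("proj axis pt h",h,(proj(d,b+[0,0,h])-[260,200]+.4)*6)
t=np.linspace(0,2*np.pi,8,endpoint=False)
# expected post tips with pocket guess
c=np.array([547.3,-3.3,78]); ex=np.array([-.9974,.0715,0]);ey=np.array([-.0715,-.9974,0])
for sx in(1,-1):
  for sy in(1,-1): print(sx,sy,((proj(d,c+21.4*sx*ex+21.4*sy*ey)-[260,200]+.4)*6).round(0))
```

```text
8.875 [547.66711196  -3.7338765  106.08500254] 49.19860930134218 [-0.11891043 -0.31244746 -0.96888121] [ 0.00971311 -0.16862225 -0.02669971]
85.94445378673174
proj axis pt h 0 [[281.97940134 310.09595743]]
proj axis pt h 26 [[281.34550544 253.16439689]]
1 1 [[369. 323.]]
1 -1 [[289. 386.]]
-1 1 [[276. 271.]]
-1 -1 [[195. 332.]]
```

View pics/s4.png

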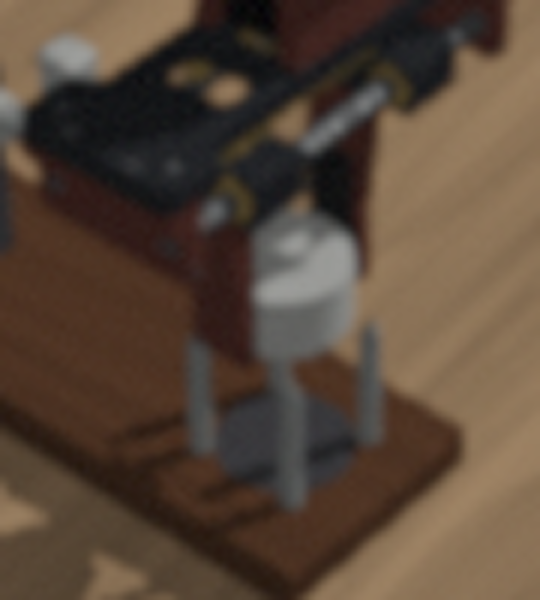

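Run:
```python
from h import *
d=dict(np.load("pics/side4.npz")); d0=dict(np.load("pics/side0.npz"))
def peaks(im,v,u0,u1):
    g=np.gradient(cv2.GaussianBlur(im,(0,0),.6)[v,u0:u1]); 
    return np.round(g,0)
for nm,dd in(("4",d),("0",d0)):
    im=cv2.cvtColor(dd["pixels"],cv2.COLOR_RGB2GRAY).astype(float)
    print(nm)
    for v in (262,266,270): print(v,"L",im[v,286:304].astype(int),"R",im[v,312:332].astype(int))
    for v in (270,274,278): print(v,"F",im[v,300:318].astype(int))
im=cv2.cvtColor(d["pixels"],cv2.COLOR_RGB2GRAY).astype(float)
for v in (244,247,250,253): print(v,"body",im[v,300:330].astype(int))
for u in (306,309,312,315): print(u,"bodycol v240..",im[240:270,u].astype(int))
c=np.array([547.3,-3.3,0]); ex=np.array([-.9974,.0715,0]);ey=np.array([-.0715,-.9974,0])
for nm,sx,sy in(("L",-1,-1),("R",1,1),("F",1,-1)):
    A=proj(d,c+21.4*sx*ex+21.4*sy*ey+[0,0,20])[0];B=proj(d,c+21.4*sx*ex+21.4*sy*ey+[0,0,70])[0]
    for v in (262,266,270,274,278): print(nm,v,(A[0]+(v-A[1])*(B[0]-A[0])/(B[1]-A[1])).round(2),end=" ")
    print(A.round(1),B.round(1))
p=np.array([547.5,-3.5,85.4]); t=np.linspace(0,2*np.pi,361)
for h in(0,26):
    C=proj(d,p+np.c_[25*np.cos(t),25*np.sin(t),h+0*t]); print(h,"umin/max",C[:,0].min(),C[:,0].max(),"vmax",C[:,1].max(),C[C[:,1].argmax()],C[C[:,0].argmax()])
    for u in(306,309,312,315): 
        k=[i for i in range(361) if abs(C[i,0]-u)<.4]; print(u,max(C[k,1]).round(1),end=" ")
```

```text
4
262 L [58 57 57 58 60 67 73 74 70 63 60 57 57 58 56 53 55 58] R [ 59  60  57  58  57  56  59  65  72  78  90 103 113 118 122 124 126 125
 125 122]
266 L [60 60 59 60 62 68 73 75 71 62 49 42 42 39 38 39 42 46] R [ 57  57  56  56  55  56  58  64  71  78  83  76  65  59  66  76  84  94
 102 109]
270 L [38 37 38 36 45 60 72 79 84 79 64 56 56 55 57 57 57 55] R [56 57 57 55 55 57 60 64 73 78 82 75 64 57 58 56 59 56 57 55]
270 F [57 57 57 55 57 58 65 74 79 81 75 63 56 57 57 55 55 57]
274 F [57 56 57 58 57 60 67 73 78 82 72 57 45 44 39 38 38 37]
278 F [48 45 40 39 39 45 61 73 80 81 74 62 55 55 56 56 55 58]
0
262 L [57 58 57 54 59 67 74 80 82 76 64 59 56 57 58 56 57 58] R [ 56  58  58  58  55  57  57  65  70  76  82  98 110 117 122 124 126 126
 123 121]
266 L [61 61 59 59 61 68 75 78 82 73 56 42 38 37 37 39 40 47] R [57 56 57 56 58 54 57 64 72 76 71 57 40 36 49 63 77 87 94 96]
270 L [41 36 40 37 47 60 71 79 83 79 66 57 57 57 58 57 57 57] R [57 56 54 47 43 36 39 54 69 74 71 54 39 33 33 34 32 32 33 31]
270 F [58 57 57 57 57 60 66 72 79 81 76 63 57 56 54 47 43 36]
274 F [56 58 58 57 56 60 66 7
[... 1102 characters left out ...]
36 121 115 116 117 118 119 119 117 109
  92  70  58  56  58  58  57  56  56  57  56  58]
L 262 292.44 L 266 292.58 L 270 292.72 L 274 292.87 L 278 293.01 [292.9 274.9] [292.3 257.8]
R 262 320.94 R 266 320.88 R 270 320.83 R 274 320.78 R 278 320.72 [320.8 273.3] [321.  256.2]
F 262 307.69 F 266 307.73 F 270 307.76 F 274 307.8 F 278 307.84 [307.9 284. ] [307.7 266.8]
0 umin/max 294.582838078358 318.60202919016643 vmax 259.5279337889436 [306.42855255 259.52793379] [318.60202919 251.43514892]
306 259.5 309 259.4 312 258.8 315 257.4 26 umin/max 294.28345491674605 318.6898034457811 vmax 249.9968640507995 [306.31816635 249.99686405] [318.68980345 241.94637858]
306 250.0 309 249.9 312 249.2 315 247.9
```

Run:
```python
from h import *
d=dict(np.load("pics/side4.npz")); im=cv2.cvtColor(d["pixels"],cv2.COLOR_RGB2GRAY).astype(int)
for u in(291,292,293,294): print("L",u,im[250:282,u])
for u in(319,320,321,322,323): print("R",u,im[248:280,u])
for u in(306,307,308,309): print("F",u,im[256:290,u])
c=np.array([547.3,-3.3,0]); ex=np.array([-.9974,.0715,0]);ey=np.array([-.0715,-.9974,0])
for nm,sx,sy in(("L",-1,-1),("R",1,1),("F",1,-1)):
    q=c+21.4*sx*ex+21.4*sy*ey
    sq=[proj(d,q+4*(a*ex+b*ey)+[0,0,20])[0] for a in(-1,1) for b in(-1,1)]
    print(nm,"base sq",np.round(sq,1).tolist(),"tip78",proj(d,q+[0,0,78])[0].round(1),"70",proj(d,q+[0,0,70])[0].round(1))
print("px per mm world x,y",proj(d,c+[10,0,20])[0]-proj(d,c+[0,0,20])[0],proj(d,c+[0,10,20])[0]-proj(d,c+[0,0,20])[0], proj(d,c+[0,0,20]))
# pad
hsv=cv2.cvtColor(d["pixels"],cv2.COLOR_RGB2HSV)
for v in (262,268,274,280): print(v,hsv[v,290:325,1].tolist())
r=d["pixels"].astype(int); df=r[...,0]-r[...,2]
m=((df<12)).astype(np.uint8)[255:290,285:330]
for row in m: print("".join(".#"[x] for x in row))
t=np.linspace(0,2*np.pi,361)
C=proj(d,c+np.c_[25*np.cos(t),25*np.sin(t),20+0*t]);print("pad pred 25r",C.min(0),C.max(0))
dt=dict(np.load("pics/top0.npz")); r=dt["pixels"].astype(int)
m=((r[...,0]-r[...,2])<12).astype(np.uint8)
print("top v240..")
for row in m[240:275,295:335]: print("".join(".#"[x] for x in row))
C=proj(dt,c+np.c_[25*np.cos(t),25*np.sin(t),20+0*t]);print("pad top pred",C.min(0),C.max(0))
for sx in(1,-1):
  for sy in(1,-1):
    q=c+21.4*sx*ex+21.4*sy*ey; print(sx,sy,proj(dt,q+[0,0,20])[0].round(1),proj(dt,q+[0,0,78])[0].round(1))
```

```text
L 291 [53 50 51 52 50 57 61 64 67 67 68 65 67 65 66 68 68 67 65 61 60 62 63 62
 55 46 49 54 57 54 51 53]
L 292 [44 45 41 42 43 46 54 65 73 75 74 74 73 73 74 74 73 74 73 72 72 73 70 72
 66 60 52 55 57 56 53 52]
L 293 [31 36 36 36 35 39 45 59 69 75 74 77 74 76 75 76 75 77 76 78 79 80 79 78
 76 67 58 56 59 58 54 47]
L 294 [32 34 34 35 31 33 39 50 62 68 72 70 70 69 71 70 71 73 80 82 84 84 83 84
 80 70 61 56 57 57 51 42]
R 319 [131 130 130 129 127 120 114 107 102 103 103  99  87  70  65  63  65  65
  64  65  65  65  64  64  60  52  48  48  55  58  57  56]
R 320 [124 124 124 123 118 111 100  90  86  85  85  84  81  76  72  71  70  72
  71  72  71  73  73  72  69  65  58  55  56  59  58  58]
R 321 [123 123 122 118 114 105  95  85  78  77  79  80  79  77  78  77  78  79
  78  77  77  79  78  79  76  71  63  57  58  57  58  55]
R 322 [124 121 119 118 114 111 106 100  92  87  89  91  90  90  90  87  85  84
  83  83  81  82  82  83  81  75  62  56  56  57  59  56]
R 323 [122 119 118 116 117 118 116 114 107 107 106 104 107 105 103  93  85  81
  76  77  75  76  75  79  75  69  60  55  56  56  58 
[... 4103 characters left out ...]
.......
........###################.............
........###################.............
........###################.............
........###..##############.............
...............#######..###.............
........................................
........................................
........................................
........................................
........................................
........................................
........................................
pad top pred [303.85713058 249.07041636] [322.41990462 267.35942973]
1 1 [320.3 266.7] [320.2 263.2]
1 -1 [304.5 265.3] [303.7 261.7]
-1 1 [321.8 251.1] [321.7 247. ]
-1 -1 [306.  249.7] [305.3 245.6]
```

The camera agrees with the robot at the held body to about 0.1 px. The posts suggest a pocket centre near (547,-3.5 to -5), so I'll lower in small steps and watch the lateral force.

Call:
servo_tool(moves="0 0 -0.006 0 0 0; 0 0 -0.0115 0 0 0; 0 0 -0.0115 0 0 0")

```text
t: 9.25
ee_pos: [547.0, -3.9, 93.8]
orientation: [-1.57, 0.056, -0.055]
ft_force: [0.1, 0.1, -1.5]
width: 49.7
```

Call:
servo_tool(moves="0 0 -0.002 0 0 0; 0 0 -0.003 0 0 0; 0 0 -0.003 0 0 0")

```text
t: 9.62
ee_pos: [547.4, -3.9, 91.2]
orientation: [-1.57, 0.056, -0.056]
ft_force: [1.2, 0.3, -1.6]
width: 49.9
```

Call:
servo_tool(moves="0 0 -0.001 0 0 0; 0 0 -0.002 0 0 0; 0 0 -0.003 0 0 0; 0 0 -0.003 0 0 0")

```text
t: 10.12
ee_pos: [547.7, -4.0, 88.2]
orientation: [-1.57, 0.055, -0.056]
ft_force: [1.3, -1.6, -0.9]
width: 49.5
```

Call:
servo_tool(moves="0 0 -0.002 0 0 0; 0 0 -0.004 0 0 0; 0 0 -0.006 0 0 0; 0 0 -0.006 0 0 0")

```text
t: 10.62
ee_pos: [547.9, -4.1, 82.1]
orientation: [-1.57, 0.055, -0.056]
ft_force: [4.3, -3.2, -1.3]
width: 49.4
```

Run:
```python
from h import *
from workcell import ctrl
F=[];P=[]
for i in range(5):
    d=ctrl.get_image("side");o=ctrl.get_obs();F.append(o["ft_force"]);P.append(o["ee_pos"])
print(np.mean(F,0),np.mean(P,0),o["moment"])
```

```text
[ 3.88165518 -3.78296931 -1.49139885] [547.89829802  -4.08162073  82.12777737] [-0.60289652 -0.82694368  0.03303802]
```

Call:
servo_tool(moves="0.0006 -0.0006 0 0 0 0; 0.001 -0.001 0 0 0 0; 0.001 -0.001 0 0 0 0; 0.001 -0.001 0 0 0 0")

```text
t: 11.38
ee_pos: [547.8, -4.8, 81.9]
orientation: [-1.57, 0.057, -0.055]
ft_force: [0.6, -0.5, -1.4]
width: 49.9
```

```bash
cat > ff.py <<'E'
from h import *
from workcell import ctrl
F=[];P=[]
for i in range(5):
    d=ctrl.get_image("side");o=ctrl.get_obs();F.append(o["ft_force"]);P.append(o["ee_pos"])
print(o["t"],np.mean(F,0).round(2),np.mean(P,0).round(2),o["moment"].round(2),o["width"])
E
python3 ff.py
```

```text
11.625 [ 0.17 -0.47 -1.74] [547.85  -4.81  81.99] [ 0.01 -0.11  0.03] 49.70995251219707
```

Call:
servo_tool(moves="0 0 -0.006 0 0 0; 0 0 -0.012 0 0 0; 0 0 -0.018 0 0 0; 0 0 -0.018 0 0 0")

```text
t: 12.12
ee_pos: [547.9, -4.9, 63.4]
orientation: [-1.57, 0.057, -0.055]
ft_force: [0.4, -0.6, -1.1]
width: 49.6
```

Call:
servo_tool(moves="0 0 -0.006 0 0 0; 0 0 -0.012 0 0 0; 0 0 -0.018 0 0 0; 0 0 -0.021 0 0 0; 0 0 -0.021 0 0 0")

```text
t: 12.75
ee_pos: [548.2, -4.9, 42.9]
orientation: [-1.57, 0.056, -0.055]
ft_force: [0.1, -0.7, -1.6]
width: 49.6
```

```bash
python3 ff.py
```

```text
13.0 [ 0.22  0.03 -1.62] [548.45  -4.92  43.26] [ 0.07 -0.15 -0.05] 49.502598792930115
```

Call:
servo_tool(moves="0 0 -0.001 0 0 0; 0 0 -0.002 0 0 0; 0 0 -0.003 0 0 0; 0 0 -0.003 0 0 0")

```text
t: 13.5
ee_pos: [548.4, -4.9, 40.6]
orientation: [-1.57, 0.056, -0.056]
ft_force: [-1.7, 0.5, 4.3]
width: 49.5
```

```bash
python3 ff.py
```

```text
13.75 [-1.7  -0.06  5.29] [548.39  -4.91  40.57] [0.01 0.21 0.05] 49.4844435405308
```

Call:
servo_tool(moves="0 0 0 0 0 0; 0 0 0 0 0 0; 0 0 0 0 0 0; 0 0 0.03 0 0 0; 0 0 0.08 0 0 0; 0 0.03 0.11 0 0 -10; 0.006 0.08 0.12 0 0 -20; 0.012 0.13 0.12 0 0 -30", hand=70)

```text
t: 14.75
ee_pos: [561.2, 126.3, 161.6]
orientation: [-1.518, 0.469, -0.473]
ft_force: [0.3, 0.0, 0.2]
width: 63.7
```

Call:
servo_tool(moves="0.005 0.04 0 0 0 -10; 0.01 0.08 0 0 0 -20; 0.015 0.12 -0.02 0 0 -30; 0.021 0.134 -0.05 0 0 -40; 0.021 0.134 -0.07 0 0 -50; 0.021 0.134 -0.08 0 0 -60; 0.021 0.134 -0.08 0 0 -60")

```text
t: 15.62
ee_pos: [580.6, 258.9, 79.1]
orientation: [-1.178, 1.261, -1.26]
ft_force: [-0.1, 0.4, 1.0]
width: 63.6
```

```bash
python3 ff.py
python3 - <<'E'
from h import *
from workcell import ctrl
o=ctrl.get_obs();M=R.from_rotvec(o["orientation"]).as_matrix(); print(np.degrees(np.arctan2(M[1,2],M[0,2])))
for n in("top","side"):
    d=ctrl.get_image(n); cv2.imwrite(f"pics/{n}5.png",d["pixels"][:,:,::-1]);np.savez(f"pics/{n}5.npz",**d)
a=cv2.imread("pics/side5.png")[180:420,120:370]; cv2.imwrite("pics/s5.png",cv2.resize(a,None,fx=2.4,fy=2.4,interpolation=cv2.INTER_CUBIC))
E
```

```text
15.875 [ 0.25  0.06 -0.14] [581.59 259.13  80.54] [-0.06 -0.14  0.02] 64.10107753608479
-3.959576210803969
```

View pics/s5.png

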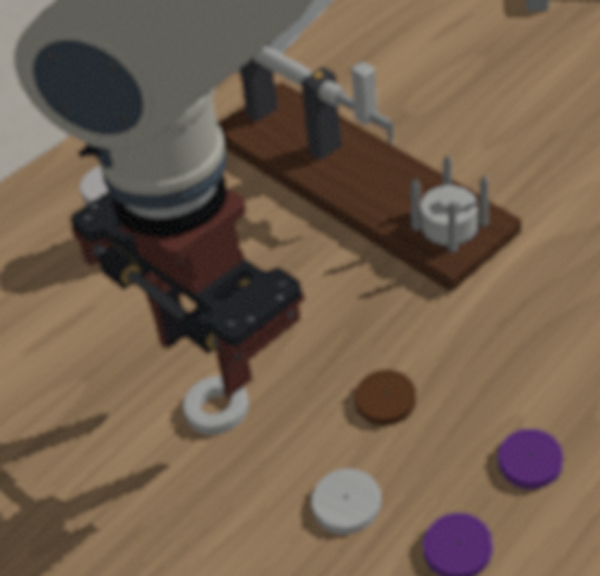

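View pics/top5.png

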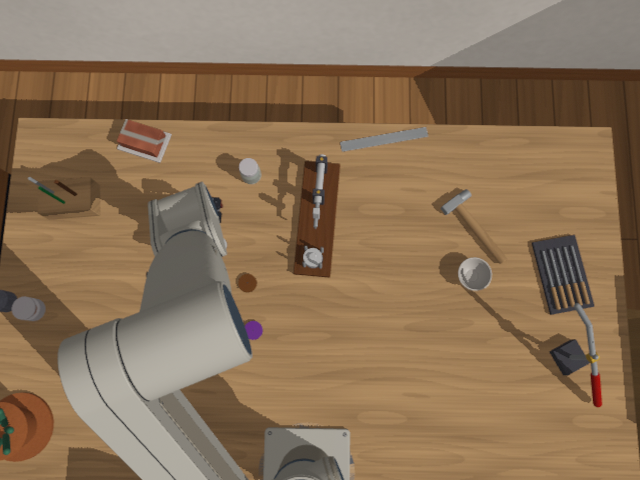

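The body sits flat between the posts. The gripper is over the ring, so I'll go down and squeeze it.

Call:
servo_tool(moves="0 0 -0.03 0 0 0; 0 0 -0.055 0 0 0; 0 0 -0.06 0 0 0; 0 0 -0.06 0 0 0")

```text
t: 16.48
ee_pos: [581.5, 259.1, 20.7]
orientation: [-1.175, 1.261, -1.261]
ft_force: [1.1, 0.5, -0.6]
width: 64.0
```

Call:
servo_tool(moves="0 0 0 0 0 0; 0 0 0 0 0 0; 0 0 0 0 0 0; 0 0 0 0 0 0", hand=255)

```text
t: 16.98
ee_pos: [582.1, 259.3, 21.0]
orientation: [-1.173, 1.26, -1.261]
ft_force: [-0.0, -1.0, 5.9]
width: 48.8
```

Call:
servo_tool(moves="0 0 0 0 0 0; 0 0 0 0 0 0; 0 0 0 0 0 10; 0 0 0 0 0 20; 0 0 0 0 0 30; 0 0 0 0 0 40; 0 0 0 0 0 50; 0 0 0 0 0 60", hand=70)

```text
t: 17.98
ee_pos: [581.0, 259.0, 19.8]
orientation: [-1.522, 0.462, -0.461]
ft_force: [0.1, 0.6, 0.0]
width: 63.9
```

Call:
servo_tool(moves="0 0 0 0 0 10; 0 0 0 0 0 20; 0 0 0 0 0 30; 0 0 0 0 0 30")

```text
t: 18.48
ee_pos: [581.0, 259.0, 19.8]
orientation: [-1.57, 0.057, -0.056]
ft_force: [-0.4, -0.3, -0.1]
width: 64.0
```

Call:
servo_tool(moves="0 0 0 0 0 0; 0 0 0 0 0 0; 0 0 0 0 0 0; 0 0 0 0 0 0; 0 0 0 0 0 0", hand=255)

```text
t: 19.1
ee_pos: [581.3, 259.1, 20.2]
orientation: [-1.57, 0.056, -0.056]
ft_force: [-0.0, -0.2, -0.7]
width: 49.4
```

```bash
python3 ff.py
```

```text
19.35 [ 0.3   0.07 -0.85] [581.37 259.09  20.18] [ 0.03 -0.19 -0.07] 49.082012250871124
```

Call:
servo_tool(moves="0 0 0.05 0 0 0; 0 0 0.1 0 0 0; -0.007 -0.055 0.105 0 0 0; -0.014 -0.11 0.105 0 0 0; -0.021 -0.165 0.105 0 0 0; -0.028 -0.22 0.105 0 0 0; -0.0332 -0.264 0.105 0 0 0; -0.0332 -0.264 0.105 0 0 0")

```text
t: 20.35
ee_pos: [547.7, -7.4, 125.3]
orientation: [-1.57, 0.059, -0.059]
ft_force: [0.4, 0.9, -0.5]
width: 49.4
```

Call:
servo_tool(moves="0 0 -0.01 0 0 0; 0 0 -0.021 0 0 0; 0 0 -0.021 0 0 0; 0 0 -0.021 0 0 0")

```text
t: 20.85
ee_pos: [548.1, -4.2, 103.8]
orientation: [-1.57, 0.055, -0.054]
ft_force: [0.5, 0.3, -0.5]
width: 49.1
```

```bash
python3 ff.py
python3 - <<'E'
from h import *
from workcell import ctrl
d=ctrl.get_image("side")
cv2.imwrite("pics/s6.png",cv2.resize(d["pixels"][180:310,230:370,::-1],None,fx=4.4,fy=4.4,interpolation=cv2.INTER_CUBIC))
E
```

```text
21.1 [-0.13  0.02 -1.1 ] [548.36  -4.6  104.32] [ 0.03 -0.14  0.02] 49.335147345269895
```

View pics/s6.png

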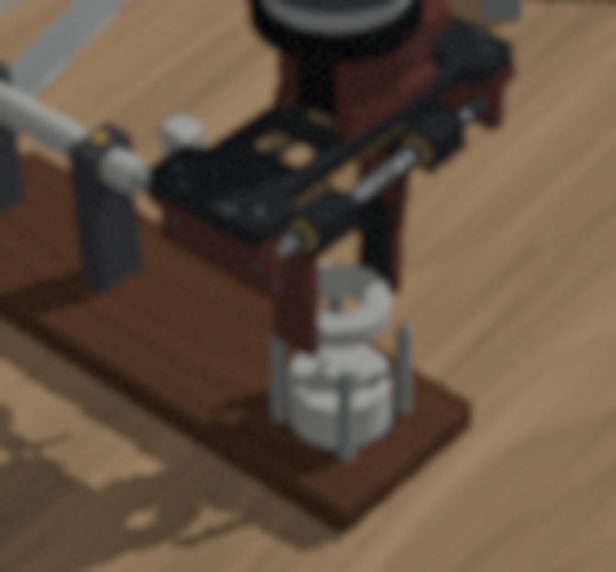

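The ring is held level, centred above the seated body. Lowering it.

Call:
servo_tool(moves="0 -0.0003 -0.005 0 0 0; 0 -0.0003 -0.01 0 0 0; 0 -0.0003 -0.015 0 0 0; 0 -0.0003 -0.02 0 0 0; 0 -0.0003 -0.02 0 0 0")

```text
t: 21.78
ee_pos: [547.8, -5.2, 83.6]
orientation: [-1.57, 0.056, -0.055]
ft_force: [-0.2, 0.9, -0.5]
width: 49.3
```

Call:
servo_tool(moves="0 0 -0.005 0 0 0; 0 0 -0.01 0 0 0; 0 0 -0.015 0 0 0; 0 0 -0.015 0 0 0")

```text
t: 22.28
ee_pos: [548.0, -5.2, 68.7]
orientation: [-1.57, 0.056, -0.055]
ft_force: [-1.0, -0.5, -1.3]
width: 49.2
```

```bash
python3 ff.py
```

```text
22.525 [-0.77 -0.57 -1.18] [548.06  -5.2   69.08] [-0.1   0.03 -0.01] 49.46382568492187
```

Call:
servo_tool(moves="0 0 -0.001 0 0 0; 0 0 -0.002 0 0 0; 0 0 -0.003 0 0 0; 0 0 -0.0035 0 0 0; 0 0 -0.0035 0 0 0")

```text
t: 23.15
ee_pos: [548.2, -5.2, 66.0]
orientation: [-1.57, 0.056, -0.056]
ft_force: [-2.2, -1.5, 4.1]
width: 49.0
```

```bash
python3 ff.py
```

```text
23.4 [-2.85 -1.19  5.68] [548.2   -5.25  65.94] [-0.09  0.36  0.  ] 48.97799814251345
```

Call:
servo_tool(moves="0 0 0 0 0 0; 0 0 0 0 0 0; 0 0 0 0 0 0; 0 0 0.05 0 0 0; -0.01 0.03 0.085 0 0 -10; -0.03 0.08 0.085 0 0 -20; -0.05 0.13 0.085 0 0 -30; -0.07 0.18 0.085 0 0 -40", hand=70)

```text
t: 24.4
ee_pos: [478.1, 175.2, 150.9]
orientation: [-1.485, 0.603, -0.604]
ft_force: [-0.1, -0.3, 0.3]
width: 63.8
```

Call:
servo_tool(moves="-0.018 0.045 0 0 0 -10; -0.036 0.088 -0.03 0 0 -20; -0.036 0.09 -0.06 0 0 -30; -0.036 0.09 -0.075 0 0 -40; -0.036 0.09 -0.075 0 0 -50; -0.036 0.09 -0.075 0 0 -50")

```text
t: 25.15
ee_pos: [442.5, 263.9, 75.4]
orientation: [-1.178, 1.257, -1.257]
ft_force: [0.1, -0.4, -0.6]
width: 63.7
```

```bash
python3 ff.py
python3 - <<'E'
from h import *
from workcell import ctrl
o=ctrl.get_obs();M=R.from_rotvec(o["orientation"]).as_matrix(); print(np.degrees(np.arctan2(M[1,2],M[0,2])))
d=ctrl.get_image("side")
cv2.imwrite("pics/s7.png",cv2.resize(d["pixels"][200:440,130:380,::-1],None,fx=2.4,fy=2.4,interpolation=cv2.INTER_CUBIC))
E
```

```text
25.4 [0.05 0.35 0.33] [442.8  263.87  75.85] [ 0.   -0.06  0.  ] 63.4801111935977
-3.7511533499684058
```

View pics/s7.png

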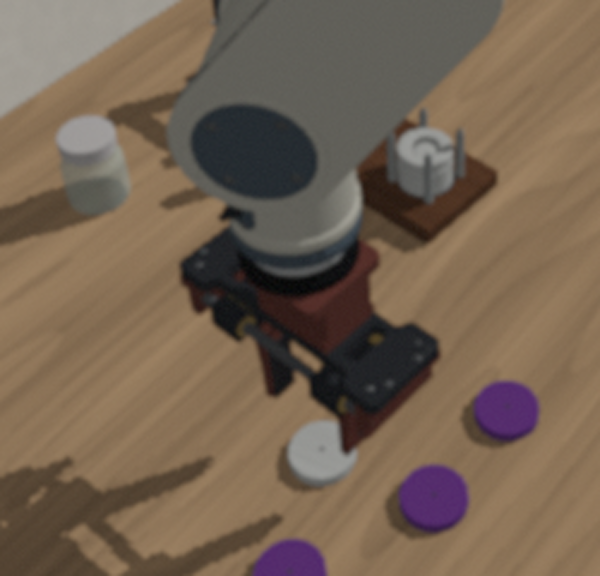

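The ring sits on the body with the boss inside its hole, and the gripper is over the disc.

Call:
servo_tool(moves="0 0 -0.03 0 0 0; 0 0 -0.052 0 0 0; 0 0 -0.0555 0 0 0; 0 0 -0.0555 0 0 0")

```text
t: 25.95
ee_pos: [442.7, 263.8, 20.5]
orientation: [-1.177, 1.258, -1.258]
ft_force: [-0.6, -0.3, 0.7]
width: 63.7
```

Call:
servo_tool(moves="0 0 0 0 0 0; 0 0 0 0 0 0; 0 0 0 0 0 0; 0 0 0 0 0 0", hand=255)

```text
t: 26.45
ee_pos: [443.2, 264.1, 20.9]
orientation: [-1.175, 1.258, -1.259]
ft_force: [0.3, -0.3, 5.9]
width: 49.1
```

Call:
servo_tool(moves="0 0 0 0 0 0; 0 0 0 0 0 0; 0 0 0 0 0 10; 0 0 0 0 0 20; 0 0 0 0 0 30; 0 0 0 0 0 40; 0 0 0 0 0 50; 0 0 0 0 0 60", hand=70)

```text
t: 27.45
ee_pos: [442.4, 263.7, 20.0]
orientation: [-1.522, 0.459, -0.458]
ft_force: [-0.4, -0.6, 0.5]
width: 63.5
```

Call:
servo_tool(moves="0 0 0 0 0 10; 0 0 0 0 0 20; 0 0 0 0 0 30; 0 0 0 0 0 30")

```text
t: 27.95
ee_pos: [442.5, 263.7, 20.0]
orientation: [-1.57, 0.054, -0.054]
ft_force: [-0.1, 0.3, -0.8]
width: 63.8
```

Call:
servo_tool(moves="0 0 0 0 0 0; 0 0 0 0 0 0; 0 0 0 0 0 0; 0 0 0 0 0 0; 0 0 0 0 0 0", hand=255)

```text
t: 28.58
ee_pos: [442.6, 263.8, 20.1]
orientation: [-1.57, 0.053, -0.053]
ft_force: [0.1, -0.9, -1.0]
width: 49.1
```

```bash
python3 ff.py
```

```text
28.825 [ 0.05  0.06 -0.24] [442.62 263.78  20.17] [ 0.06 -0.22 -0.01] 48.76831153028006
```

Call:
servo_tool(moves="0 0 0.05 0 0 0; 0 0 0.1 0 0 0; 0.018 -0.048 0.11 0 0 0; 0.038 -0.097 0.11 0 0 0; 0.058 -0.147 0.11 0 0 0; 0.078 -0.198 0.11 0 0 0; 0.098 -0.248 0.11 0 0 0; 0.1055 -0.2688 0.11 0 0 0")

```text
t: 29.82
ee_pos: [549.0, -7.7, 130.3]
orientation: [-1.57, 0.054, -0.056]
ft_force: [0.4, 0.1, -1.4]
width: 49.1
```

Call:
servo_tool(moves="0 0 0 0 0 0; 0 0 -0.01 0 0 0; 0 0 -0.025 0 0 0; 0 0 -0.025 0 0 0; 0 0 -0.025 0 0 0")

```text
t: 30.45
ee_pos: [547.9, -4.5, 104.8]
orientation: [-1.57, 0.053, -0.052]
ft_force: [-0.2, -0.6, -0.1]
width: 49.1
```

```bash
python3 ff.py
python3 - <<'E'
from h import *
from workcell import ctrl
o=ctrl.get_obs();M=R.from_rotvec(o["orientation"]).as_matrix(); print(np.degrees(np.arctan2(M[1,2],M[0,2])))
d=ctrl.get_image("side")
cv2.imwrite("pics/s8.png",cv2.resize(d["pixels"][180:310,230:370,::-1],None,fx=4.4,fy=4.4,interpolation=cv2.INTER_CUBIC))
E
```

```text
30.7 [ 0.04  0.05 -0.41] [548.31  -4.8  105.39] [ 0.01 -0.13 -0.01] 49.00735248905608
86.1540630337343
```

View pics/s8.png

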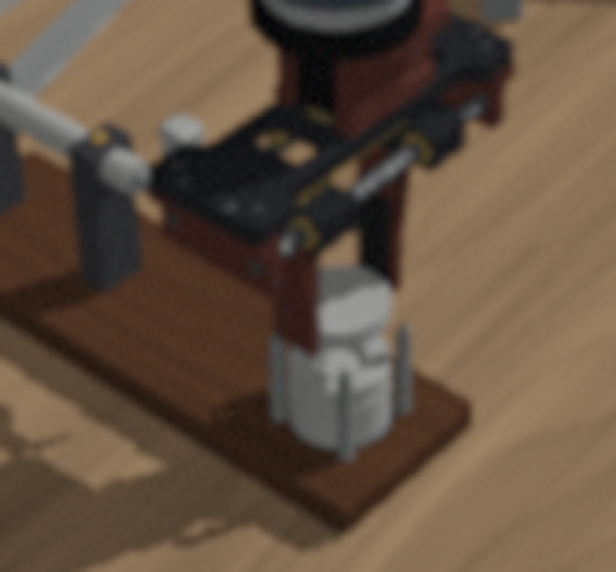

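The disc is held level above the stack. Lowering it.

Call:
servo_tool(moves="0 -0.0002 -0.006 0 0 0; 0 -0.0002 -0.012 0 0 0; 0 -0.0002 -0.018 0 0 0; 0 -0.0002 -0.024 0 0 0; 0 -0.0002 -0.024 0 0 0")

```text
t: 31.38
ee_pos: [547.7, -5.2, 80.5]
orientation: [-1.57, 0.054, -0.052]
ft_force: [-0.1, -0.1, -0.9]
width: 49.0
```

Call:
servo_tool(moves="0 0 -0.001 0 0 0; 0 0 -0.002 0 0 0; 0 0 -0.003 0 0 0; 0 0 -0.0035 0 0 0; 0 0 -0.0035 0 0 0")

```text
t: 32.0
ee_pos: [548.2, -5.2, 78.1]
orientation: [-1.57, 0.053, -0.053]
ft_force: [-2.0, 0.1, 5.1]
width: 49.2
```

```bash
python3 ff.py
```

```text
32.25 [-1.61  0.16  5.2 ] [548.24  -5.21  78.08] [ 0.09  0.21 -0.04] 49.15600521591774
```

Call:
servo_tool(moves="0 0 0 0 0 0; 0 0 0 0 0 0; 0 0 0 0 0 0; 0 0 0.03 0 0 0; 0 0 0.08 0 0 0; 0.015 -0.001 0.13 0 0 -10; 0.04 -0.003 0.14 0 0 -20; 0.065 -0.005 0.14 0 0 -30", hand=70)

```text
t: 33.25
ee_pos: [614.6, -10.3, 219.5]
orientation: [-1.519, 0.465, -0.47]
ft_force: [0.1, 0.2, -0.2]
width: 63.5
```

Call:
servo_tool(moves="0.01 -0.001 0 0 0 -10; 0.02 -0.001 0 0 0 -20; 0.03 -0.002 0 0 0 -30; 0.035 -0.002 0 0 0 -40; 0.035 -0.002 0 0 0 -50; 0.035 -0.002 0 0 0 -60; 0.035 -0.002 0 0 0 -60; 0.035 -0.002 0 0 0 -60", hand=150)

```text
t: 34.25
ee_pos: [648.0, -12.2, 217.5]
orientation: [-1.179, 1.256, -1.256]
ft_force: [-0.1, -0.2, -0.0]
width: 35.6
```

```bash
python3 ff.py
python3 - <<'E'
from h import *
from workcell import ctrl
o=ctrl.get_obs();M=R.from_rotvec(o["orientation"]).as_matrix(); print(np.degrees(np.arctan2(M[1,2],M[0,2])),o["qpos"])
d=ctrl.get_image("side"); np.savez("pics/side9.npz",**d)
cv2.imwrite("pics/s9.png",cv2.resize(d["pixels"][170:310,200:360,::-1],None,fx=4.2,fy=4.2,interpolation=cv2.INTER_CUBIC))
E
```

```text
34.5 [-0.    0.26 -0.29] [648.08 -12.21 217.64] [-0.03 -0.09  0.03] 36.081421071592004
-3.7973636960479564 [-3.71943047e-02  4.82970505e-01  1.59370432e+00 -1.29857805e-05
  1.06492174e+00  2.90884872e-02]
```

View pics/s9.png

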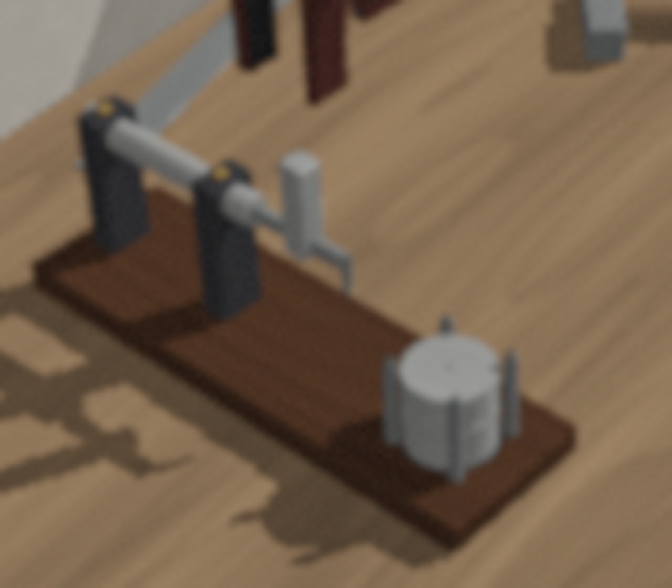

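The stack is complete and looks flat. The grip, at zoom (300,200), lies under the open fingers, so I'll descend onto it.

Call:
servo_tool(moves="0 0 -0.03 0 0 -0.3; 0 0 -0.05 0 0 -0.3; 0 0 -0.06 0 0 -0.3; 0 0 -0.07 0 0 -0.3; 0 0 -0.08 0 0 -0.3; 0 0 -0.087 0 0 -0.3; 0 0 -0.087 0 0 -0.3")

```text
t: 35.42
ee_pos: [647.9, -12.2, 130.2]
orientation: [-1.175, 1.263, -1.262]
ft_force: [0.1, 0.4, -0.0]
width: 35.9
```

```bash
python3 ff.py
python3 - <<'E'
from h import *
from workcell import ctrl
d=ctrl.get_image("side"); np.savez("pics/side10.npz",**d)
cv2.imwrite("pics/s10.png",cv2.resize(d["pixels"][170:310,200:360,::-1],None,fx=4.2,fy=4.2,interpolation=cv2.INTER_CUBIC))
E
```

```text
35.675 [ 0.5  -0.02  0.07] [648.36 -12.22 131.  ] [-0.07 -0.07  0.06] 36.07530502272539
```

View pics/s10.png

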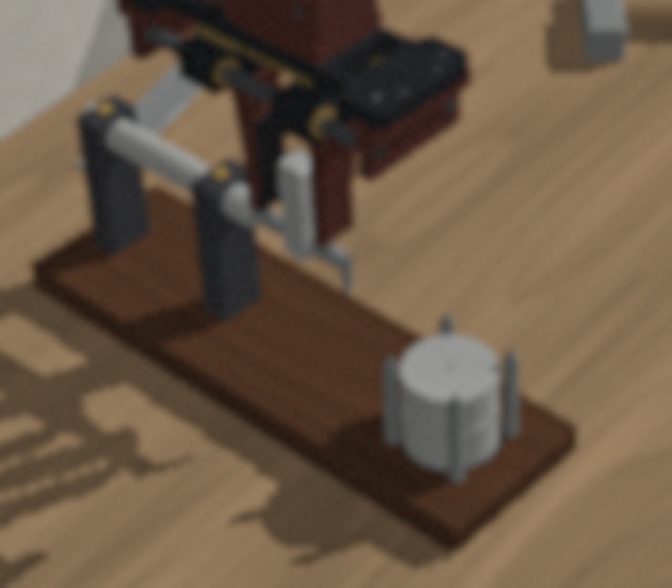

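The open fingers stand either side of the grip, at zoom (262,165) and (335,185), clear of the sleeve and rod. Closing.

Call:
servo_tool(moves="0 0 0 0 0 0; 0 0 0 0 0 0; 0 0 0 0 0 0; 0 0 0 0 0 0; 0 0 0 0 0 0; 0 0 0 0 0 0", hand=255)

```text
t: 36.48
ee_pos: [648.4, -12.2, 130.8]
orientation: [-1.174, 1.262, -1.263]
ft_force: [1.9, -0.0, -0.5]
width: 16.0
```

```bash
python3 ff.py
```

```text
36.725 [ 2.34 -0.44 -0.3 ] [648.33 -12.22 130.77] [-0.05 -0.46 -0.01] 15.544291950987386
```

Call:
servo_tool(moves="-0.01 0.0007 0 0 0 0; -0.02 0.0014 0 0 0 0; -0.03 0.0021 0 0 0 0; -0.04 0.0029 0 0 0 0; -0.05 0.0036 0 0 0 0; -0.06 0.0043 0 0 0 0; -0.0695 0.005 0 0 0 0; -0.0695 0.005 0 0 0 0")

```text
t: 37.72
ee_pos: [578.4, -7.1, 130.8]
orientation: [-1.173, 1.261, -1.263]
ft_force: [7.4, 1.1, -6.4]
width: 16.1
```

```bash
python3 ff.py
python3 - <<'E'
from h import *
from workcell import ctrl
for n in ("side","top"):
    d=ctrl.get_image(n); np.savez(f"pics/{n}11.npz",**d); cv2.imwrite(f"pics/{n}11.png",d["pixels"][:,:,::-1])
    if n=="side": cv2.imwrite("pics/s11.png",cv2.resize(d["pixels"][190:290,220:350,::-1],None,fx=6,fy=6,interpolation=cv2.INTER_CUBIC))
E
```

```text
37.975 [ 8.05  0.18 -4.73] [578.89  -7.15 130.78] [-0.01 -1.07 -0.01] 15.782103303172667
```

View pics/s11.png

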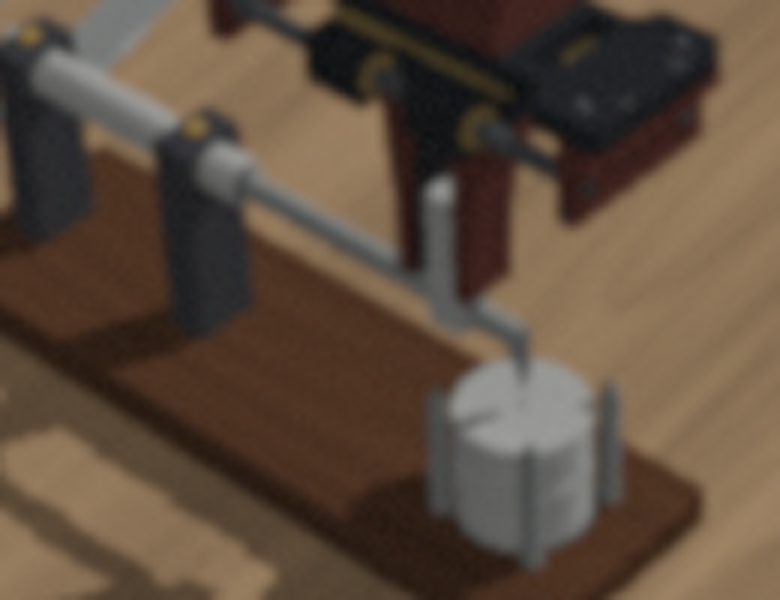

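View pics/top11.png

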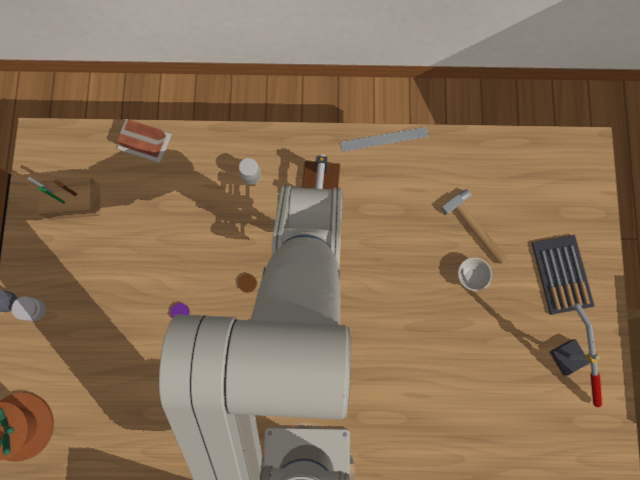

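Run:
```python
from h import *
d=dict(np.load("pics/side11.npz")); d0=dict(np.load("pics/side9.npz"))
a=d["pixels"][208:232,248:276,::-1]; b=d0["pixels"][208:232,248:276,::-1]
z=lambda q:cv2.resize(q,None,fx=14,fy=14,interpolation=cv2.INTER_CUBIC)
cv2.imwrite("pics/band.png",np.hstack([z(a),z(b)]))
a=d["pixels"][240:275,290:325,::-1]; b=d0["pixels"][240:275,290:325,::-1]
cv2.imwrite("pics/tip.png",np.hstack([cv2.resize(q,None,fx=11,fy=11,interpolation=cv2.INTER_CUBIC) for q in(a,b)]))
c=np.array([548.1,-5.0,0.])
print("disc top centre",proj(d,c+[0,0,68])[0],"tip bottom at centre",proj(d,c+[0,0,76])[0])
ex=np.array([-.9974,.0715,0])
m=c-135*ex+[0,0,98]
print("mouth",proj(d,m)[0],[proj(d,m+k*ex)[0].round(2) for k in(-3,3,6)])
```

```text
disc top centre [306.86092671 257.08797405] tip bottom at centre [306.83042851 254.26194588]
mouth [260.32450092 220.26442404] [array([259.36, 219.72]), array([261.3 , 220.81]), array([262.27, 221.36])]
```

View pics/band.png

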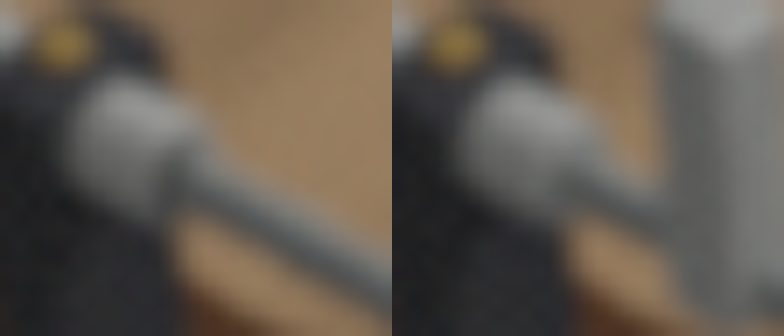

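View pics/tip.png

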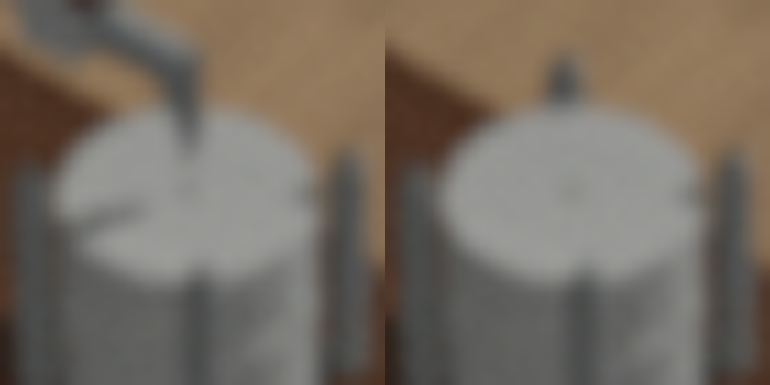

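Run:
```python
from h import *
from scipy.ndimage import map_coordinates
from workcell import ctrl
c=np.array([548.1,-5.0,0.]); ex=np.array([-.9974,.0715,0])
I=[]
for i in range(6):
    d=ctrl.get_image("side"); I.append(cv2.cvtColor(d["pixels"],cv2.COLOR_RGB2GRAY).astype(float))
im=np.mean(I,0)
d0=dict(np.load("pics/side9.npz")); im0=cv2.cvtColor(d0["pixels"],cv2.COLOR_RGB2GRAY).astype(float)
s=np.arange(-12,40,1.5)
for off in(-2,0,2):
    p=proj(d,c+np.outer(s-135,ex)+[0,0,98+off]); 
    print(off,"now",map_coordinates(im,[p[:,1],p[:,0]],order=1).astype(int).tolist()); print("  before",map_coordinates(im0,[p[:,1],p[:,0]],order=1).astype(int).tolist())
o=ctrl.get_obs(); print(o["t"],o["ee_pos"],o["ft_force"])
```

```text
-2 now [104, 104, 102, 98, 91, 83, 78, 74, 75, 78, 81, 82, 83, 85, 86, 84, 85, 86, 86, 85, 88, 88, 88, 86, 86, 85, 83, 84, 84, 84, 83, 85, 85, 84, 84]
  before [104, 104, 105, 106, 102, 98, 93, 88, 84, 84, 84, 84, 83, 85, 86, 85, 85, 87, 86, 85, 87, 90, 91, 92, 92, 92, 91, 91, 92, 93, 96, 99, 101, 100, 97]
0 now [111, 111, 109, 107, 100, 92, 85, 79, 80, 83, 85, 87, 88, 89, 88, 88, 89, 88, 86, 89, 89, 89, 88, 90, 89, 88, 88, 89, 87, 87, 88, 88, 87, 88, 89]
  before [110, 110, 111, 112, 110, 106, 101, 95, 92, 89, 88, 87, 88, 88, 87, 88, 88, 87, 84, 85, 85, 85, 87, 89, 90, 90, 91, 91, 92, 93, 96, 101, 104, 105, 103]
2 now [118, 118, 117, 116, 111, 104, 95, 88, 87, 89, 93, 96, 98, 98, 98, 98, 97, 97, 98, 98, 97, 98, 98, 98, 97, 98, 98, 98, 98, 98, 97, 97, 97, 98, 97]
  before [118, 118, 118, 119, 118, 115, 111, 106, 102, 99, 98, 98, 97, 98, 98, 98, 97, 96, 94, 91, 89, 87, 87, 88, 90, 90, 90, 90, 90, 94, 96, 102, 106, 108, 109]
38.375 [579.04203124  -7.14226723 130.78335243] [ 7.81853949  0.17873883 -3.98812336]
```

The band shows as a dark dip right at the mouth, and the tip stands over the disc's dot. I'll nudge 0.5 mm further out to offset the arm's give, then let it hold.

Call:
servo_tool(moves="-0.0006 0 -0.0003 0 0 0; -0.0006 0 -0.0003 0 0 0; -0.0006 0 -0.0003 0 0 0; -0.0006 0 -0.0003 0 0 0; -0.0006 0 -0.0003 0 0 0; -0.0006 0 -0.0003 0 0 0; -0.0006 0 -0.0003 0 0 0; -0.0006 0 -0.0003 0 0 0")

```text
t: 39.38
ee_pos: [578.7, -7.2, 130.8]
orientation: [-1.172, 1.26, -1.264]
ft_force: [7.6, -0.4, -3.1]
width: 16.0
```

```bash
python3 ff.py
python3 - <<'E'
from h import *
from workcell import ctrl
d=ctrl.get_image("side"); cv2.imwrite("pics/s12.png",cv2.resize(d["pixels"][190:290,220:350,::-1],None,fx=6,fy=6,interpolation=cv2.INTER_CUBIC))
E
```

```text
39.625 [ 8.11  0.34 -3.33] [578.75  -7.13 130.77] [ 0.02 -0.93 -0.03] 16.305982688399137
```

View pics/s12.png

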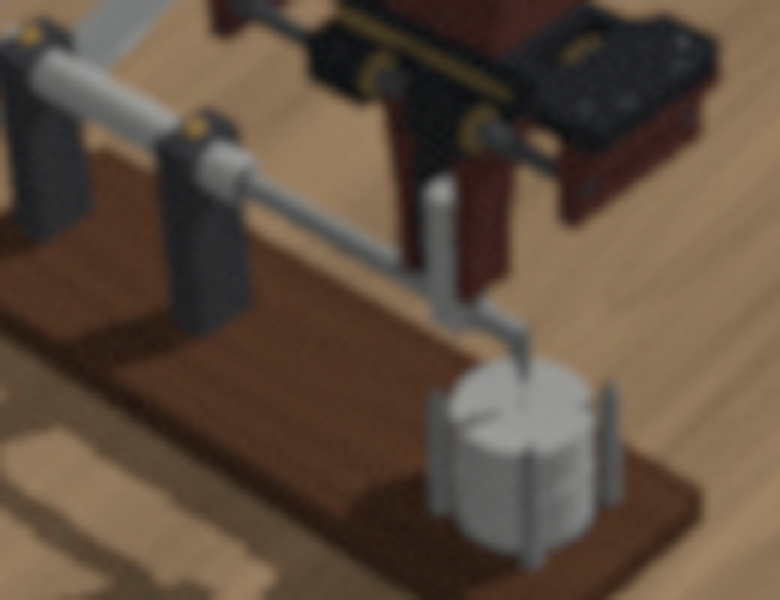

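The stack is flat, the tip is over the disc's dot without touching it, and the force is about 8.1 N, as expected at the mark. Handing in.

```bash
python3 -c "
from workcell import ctrl
print(ctrl.close_job())"
```

```text
the job is handed in; nothing more can be done
None
```

The die stack is built in the pocket in the order asked: body, ring spacer, then disc. I handed the job in at about 40 s with the gripper still holding the pointer at its length mark.

**Stack:** Each part was squeezed from two directions to centre it in the gripper, then lowered to contact. The body rubbed lightly on a post (about 4 N each in x and y), so I moved it about 1 mm and it went in freely. All three seated within 0.3 mm of the heights worked out from the given sizes, at about 5 N of contact force. The side view shows the stack flat between the posts.

**Pointer:** Three checks put the rod at its 70 mm mark:
- **Gripper travel:** it moved about 69.8 mm from where it closed on the grip.
- **Spring force:** it read about 8.1 N, against 8 N expected at the mark.
- **Side view:** the dark band showed at the sleeve's mouth and the tip stood over the disc's dot, clear of it. The band check was made just before a last 0.6 mm commanded nudge outward, and I did not measure it again.

**Not fully in agreement:**
- The pocket position I worked out earlier put the rod about 1 mm short of the mark (69.1 mm) before that last nudge.
- While holding, there is a steady downward pull of about 3 N on the gripper. I reduced it slightly but did not find its cause.
- The arm blocked the top camera's view of the fixture, so the last checks used only the side camera and the robot's own readings.

The jar, bowl, hammer and look-alikes were not touched.

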